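Fit the tube block in the 37-degree heater and set its hold-down screw

ROBOT

A 6-joint arm with a two-finger parallel gripper is mounted at the origin on a cart in front of the work surface, level with it; the furniture and walls round the work are solid. World frame = base frame: x ahead of the robot, y to its left, z up, the work surface at z = 0. Lengths are in m, angles in rad, forces in N, time in s.
With the tool pointing down it reaches from about 0.325 to 0.925 m from the base axis. Payload 3.1 kg.
Tool frame: the origin (TCP) lies on the front face of the gripper's body, between the roots of the fingers; the fingertips stand 73 mm ahead of it and the grasp point (between the pads) lies 54 mm ahead of it; z points along the fingers, y is the direction in which the jaws open and shut (so a half turn about z gives the same grasp; the last joint's range is limited). The gripper opens to 85 mm and grips with 20 to 120 N. Pads are 22 mm wide; open, the fingers measure 114 mm over their backs; the gripper's body (76 mm by 85 mm) begins 54 mm behind the grasp point. The pads swing forward as they close: fully open they stand 13 mm farther back than shut.
Start: joints at [-1.377, 0.217, 1.613, -0, 1.311, -0.112], TCP at [0.188, -0.596, 0.304] pointing down, gripper open.
Joint ranges: [-2.75, 2.75], [-0.78, 2.1], [0.31, 2.55], [-1.13, 4.27], [0.13, 2.63], [-2.58, 2.58]. Speed limits (rad/s): [2.79, 2.79, 3.14, 3.14, 3.14, 3.14].

INTERFACE

Orientations are given as a unit quaternion [w, x, y, z].
In Python, from rig import bot gives the robot as it stands. The module is installed in compiled form; this text tells all that it offers.
- The arm moves only by the tool arm_command, never from a script. Its argument "steps" is a list of rows, each a list of 4 numbers: the shift along the tool's x, y, z normalised to -1 to 1, where 1 is 300 mm, then the turn about the tool's z normalised to -1 to 1, where 1 is pi rad. A call has 1 to 20 rows; each row shifts and turns the pose as measured when the row begins, along the tool's axes as they then stand; what a row does not reach is not made up. A row lasts 1/10 s, in which the tool goes at most 50 mm and 8.59 degrees, less where a joint would pass 70% of its speed; a pose out of reach is approached as far as the arm can. A call with a number of a shift or a turn outside -1 to 1 is refused whole. A call with a gripper value outside its range is refused whole. "jaw" is the opening in per cent of the stroke, from 0 (shut) to 100 (fully open), set as the call begins (left out, the last holds). The fingers move at their own pace and stop on an object; "grip_force" is the grip in N (left out, the last holds). Time passes only in rows, so rows that do not move let the fingers close. It gives the time, the measured TCP pose, the force and the opening at its end, in the units of the state.
- bot.state(): the state, without advancing time (a new reading comes with each control period).
- bot.grab_frame(name): name is "scene" or "top"; returns the picture (420x560x3 uint8, red, green, blue); there is no depth.
- bot.calibration(name): a dict with "intrinsics" (3x3 intrinsics, pixels), "xyz" and "attitude" of the camera in the world. Camera axes: x right, y up, looking along -z (the intrinsics and any distortion apply to the point x, -y, -z); pixel columns grow to the right and rows downward; lengths in m; the calibration is good to about 2 mm. A picture is of the moment at which its call begins. calibration takes no time and is no camera call.
- bot.hand_in(): hands the job in, once; it reports no verdict.
Trained networks look in the newest picture that a camera, given by its name, has taken for a name from the list of things; names that differ only in an ending like _2 or _b are one class to them, and where a whole thing is asked for, a point or a joint stands for the part that bears it (a point fixed in the world has none). Each returns a list of dicts, best first, with "p" (0 to 1); they miss things now and then, are a little off and sometimes report something else, mostly with a low value. They report only what shows in the picture. A call takes as long as a camera call.
- bot.boxes_of(camera, target): "extent" ([left, top, width, height] in pixels, round what is visible of it).
- bot.spot_point(camera, target): "centre" ([row, column] in pixels: a listed point, or the origin of a listed thing).
The state is a dict: "clock": time; "joint_pos": joint angles; "dq": joint speeds; "joint_efforts": joint torques, N m; "eef_pos": TCP position; "ee_rot": TCP orientation; "contact_force": force on the tool from outside, world axes, zero at the start; "moment": the same for the moment, N m; "width": opening from 0.0 (shut) to 1.0 (fully open).
Only numpy, scipy, OpenCV 4.12 (cv2) and the standard library are available. Lean on these libraries where they do the work, as an engineer would, in place of code of your own. Each camera call takes 0.05 s, during which the arm holds its last target. There are 200 camera calls.

TASK

Lower the aluminium tube block into the well of the tube heater until it sits fully down, then swing the hold-down arm over it as far as it goes and turn the arm's thumbscrew clockwise until it seats. Then back the screw off a quarter turn, so the block has room to expand when hot, and finish still gripping the screw head there, holding it still so that a colleague can tighten its lock nut. Do not disturb the other things on the bench.

Things in the scene. Friction and masses are not known exactly. Their poses are not given: they have to be found in the camera images.
- block_centre (a point): Centre of the loose bare-aluminium tube block, 50 (x) x 96 (y) x 55 (z) mm, 0.35 to 0.65 kg, upright on the bench: eight 14 mm blind holes in two rows along y, plain middle. Point half-way up. Lower edges bevelled 3 mm; goes in either way round. Grip it across its 50 mm width near the top: the upper 30 mm stay above the heater's top when seated.
- well_mouth (a point): Mid-mouth of the well in the white and grey heater (fixed), level with its top, 62 mm above the bench. x: from sloping control panel to back; y: along the well; z: up. Well 54 (x) x 100 (y) mm, 25 deep, flat floor: a seated block's centre is 2.5 mm above this point. Heater spans x -128 to 85, y -105 to 125 mm from here.
- pivot (a point): On the upright pivot axis of the hold-down arm, 76 mm from the well's centre along the well's +y, 44 mm above the heater's top. The arm is a level aluminium bar, 18 mm wide at its end, 23 mm at the pivot, 12 mm thick, its underside 38 mm above the heater's top (8 mm above a seated block). It carries the thumbscrew upright at its free end, 76 mm from the pivot.
- clamp_arm (a joint): Angle of the hold-down arm, rad. 0: at its stop, pointing along the well's -y with the screw over the well's centre; grows counter-clockwise seen from above, up to 2.1; at 1.57 it points along the well's +x, to the heater's back. Starts swung away, 1.45 to 1.95; turns with light friction (about 2 N at the screw) and stays where it is left.
- screw_head: Knurled round black head of the thumbscrew, 30 mm across, 22 mm high, axis upright; origin at its centre, about 80 mm above the heater's top. 15 mm of bare screw with a loose lock nut lies between it and the arm. It can be gripped across at any angle and carried round with the arm; turning it turns the screw. A dark line on its bright top shows its angle.
- clamp_screw (a joint): Angle of the thumbscrew relative to the arm, rad; grows as it is turned clockwise seen from above (tighter). It seats against a firm stop at 6.28 (one turn from its other stop, 0); starts between 3.3 and 4.4 and sinks 2 mm a turn. Light, even friction of 0.05 N m; it stays where it is left.
- dropper_mid (a point): Bystander: amber dropper bottle, 33 mm across and 102 mm high, point 50 mm above its underside, on its axis.
- dye_mid (a point): Bystander: yellow bottle with a white cap, 40 mm across and 85 mm high, point half-way up on its axis.
- timer_mid (a point): Bystander: flat bench timer lying face up, 58 x 68 x 18 mm, point at its centre.

How it is judged:
On the way, in this order (a step that is already met when the one before it is completed fails the run):
1. the tube block sits fully down in the well (z of block_centre in the frame of well_mouth below 0.0045 m and horizontal distance between block_centre and well_mouth below 0.006 m and angle between block_centre's own z axis and vertical below 0.06 rad), for 0.2 s.
2. the hold-down arm is swung over the block, to its stop (value of joint clamp_arm below 0.08 rad), for 0.2 s.
3. with the arm over the block, the thumbscrew is turned clockwise until it seats (value of joint clamp_screw above 6.2 rad and value of joint clamp_arm below 0.1 rad and z of block_centre in the frame of well_mouth below 0.0045 m), for 0.1 s.
At the end, for the whole second after the job is handed in: Block fully down in the well (centre under 4.5 mm above its mouth, within 6 mm of its middle, upright), arm over it (within 0.1 rad of its stop), and the screw, having seated, a quarter turn back (4.71 rad, give or take 15 degrees) and still, its head gripped by the fingers (over 2 N) (all of step 1 and value of joint clamp_screw between 4.45 and 4.97 rad and velocity of joint clamp_screw between -0.1 and 0.1 rad/s and contact force between the fingers and screw_head above 2 N and value of joint clamp_arm below 0.1 rad); the arm keeps its last pose, push and grip.
It fails at once if the dropper bottle is moved or knocked over (distance of dropper_mid from where it was at the start of the episode above 0.02 m).
It fails at once if the yellow bottle is moved or knocked over (distance of dye_mid from where it was at the start of the episode above 0.02 m).
It fails at once if the bench timer is moved (distance of timer_mid from where it was at the start of the episode above 0.02 m).
It also fails if it takes over 67 s, if anything falls off the work surface, if the arm or the gripper's body presses on something with over 40 N, if the wrist force passes 120 N, or if a joint passes its speed limit or range.

## Working session

There is one attempt and no reset: what is moved stays moved. The work goes in short steps, Python scripts to look and compute and a tool call to move; the robot and the scene stay as the last step left them, time stands still between calls to the robot, and variables do not carry over. Pictures are saved under pics/ and viewed, about 8 in all and at most 12, crops included, and the job is handed in when it is done.

Besides the shell and the picture viewer there is one more tool, called after "Request:" by a JSON object that holds its "api" and its "payload". arm_command: Moves the arm, as the interface text tells. Its arguments: {"type":"object","properties":{"steps":{"type":"array"},"jaw":{"type":"number"},"grip_force":{"type":"number"}},"required":["steps"]}

```bash
mkdir -p pics
cat > h.py <<'E'
import numpy as np, cv2
from scipy.spatial.transform import Rotation as R
from rig import bot
def cal(c):
    d=bot.calibration(c); q=d["attitude"]; q=np.array(q,float)
    M=q if q.shape==(3,3) else R.from_quat(q,scalar_first=True).as_matrix()
    return np.array(d["intrinsics"]),np.array(d["xyz"]),M
def ray(c,row,col):
    K,p,M=cal(c); v=np.linalg.inv(K)@[col,row,1]; d=M@np.array([v[0],-v[1],-v[2]]); return p,d/np.linalg.norm(d)
def at_z(c,row,col,z):
    p,d=ray(c,row,col); return p+d*(z-p[2])/d[2]
def tri(a,b):
    A=np.zeros((3,3));y=np.zeros(3);P=[]
    for p,d in (a,b):
        Q=np.eye(3)-np.outer(d,d);A+=Q;y+=Q@p;P.append((Q,p))
    x=np.linalg.solve(A,y); return x,[float(np.linalg.norm(Q@(x-p))) for Q,p in P]
def proj(c,X):
    K,p,M=cal(c); v=M.T@(np.array(X)-p); u=K@np.array([v[0],-v[1],-v[2]]); return u[:2]/u[2]
E
python3 - <<'E'
from h import *
np.set_printoptions(precision=4,suppress=True)
for c in("scene","top"):
    print(bot.calibration(c)); im=bot.grab_frame(c); cv2.imwrite(f"pics/{c}0.png",im[:,:,::-1])
for t in["block_centre","well_mouth","pivot","screw_head","dropper_mid","dye_mid","timer_mid"]:
    r={c:bot.spot_point(c,t) for c in("scene","top")}
    print(t,{c:[(np.round(x["centre"],1).tolist(),round(x["p"],2)) for x in v[:2]] for c,v in r.items()})
    if r["scene"] and r["top"]:
        print("   ",*tri(ray("scene",*r["scene"][0]["centre"]),ray("top",*r["top"][0]["centre"])))
print(bot.state())
E
```

```text
{'intrinsics': array([[525.8223,   0.    , 275.6326],
       [  0.    , 525.8223, 212.8883],
       [  0.    ,   0.    ,   1.    ]]), 'xyz': array([0.1456, 0.6092, 1.0251]), 'attitude': array([-0.2188, -0.0809,  0.3419,  0.9103])}
{'intrinsics': array([[511.8488,   0.    , 269.5055],
       [  0.    , 511.8488, 213.5814],
       [  0.    ,   0.    ,   1.    ]]), 'xyz': array([ 0.3627, -0.0646,  1.4205]), 'attitude': array([ 0.714 ,  0.0321, -0.0406, -0.6983])}
block_centre {'scene': [([344.6, 211.2], 0.58)], 'top': [([216.0, 162.8], 0.91)]}
    [0.4944 0.2121 0.023 ] [0.0006461108306094307, 0.000646110830609257]
well_mouth {'scene': [([363.6, 291.4], 0.66), ([229.4, 271.8], 0.58)], 'top': [([205.9, 274.0], 0.75)]}
    [ 0.5327 -0.1169 -0.6666] [0.0781580330324473, 0.07815803303244705]
pivot {'scene': [([236.2, 249.0], 0.69)], 'top': [([204.2, 244.3], 0.61)]}
    [ 0.5228 -0.0127  0.1159] [0.0027021316446363664, 0.002702131644636325]
screw_head {'scene': [([211.0, 222.5], 0.59)], 'top': [([170.8, 253.1], 0.66)]}
    [ 0.6043 -0.0344  0.1364] [0.0005856398075349365, 0.00058563980753490
[... 166 characters left out ...]
3275215632322]
dye_mid {'scene': [([151.3, 309.2], 0.6)], 'top': []}
timer_mid {'scene': [([364.0, 290.3], 0.72)], 'top': [([274.2, 178.7], 0.86)]}
    [ 0.3354  0.1659 -0.0014] [0.0008608326740786184, 0.0008608326740784675]
{'clock': 0.8, 'joint_pos': array([-1.3772,  0.2169,  1.6134, -0.    ,  1.3113, -0.1122]), 'dq': array([-0.0008,  0.0004, -0.0011,  0.0015, -0.0002, -0.0001]), 'joint_efforts': array([  0.0008, -39.6827, -30.4234,  -0.0001,   0.0005,  -0.    ]), 'eef_pos': array([ 0.1882, -0.596 ,  0.3039]), 'ee_rot': array([ 0.    ,  0.9883,  0.1523, -0.    ]), 'contact_force': array([ 0.6211,  0.0177, -0.1135]), 'moment': array([ 0.085 , -0.0644,  0.0008]), 'width': 0.9967404687770045}
```

View pics/top0.png

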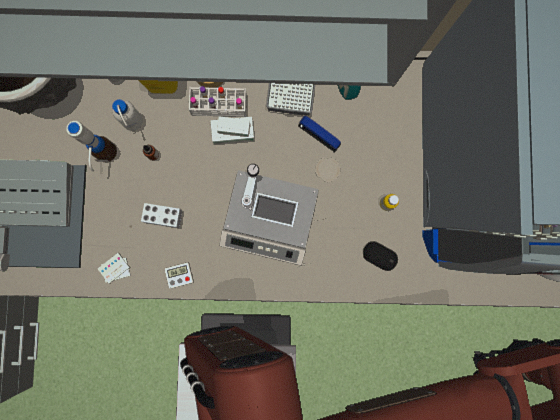

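View pics/scene0.png

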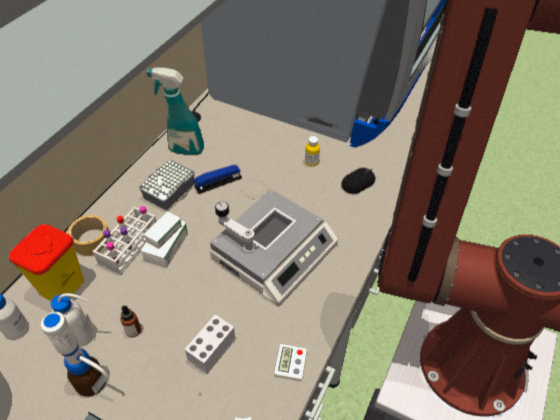

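The top view shows the block at px (161,215), the heater well at (275,208), the screw head at (253,170), the timer at (179,274), the dye bottle at (391,201) and the dropper at (149,152). The scene view agrees. Next I'll take the outlines from crops.

Run:
```python
from h import *
t=cv2.imread("pics/top0.png"); s=cv2.imread("pics/scene0.png")
def crop(im,x,y,w,h): return cv2.resize(im[y:y+h,x:x+w],(w*4,h*4),interpolation=cv2.INTER_CUBIC)
a=crop(t,215,155,110,110); b=crop(t,135,195,55,40); b2=crop(s,180,310,60,65)
o=np.zeros((480,760,3),np.uint8); o[:440,:440]=a; o[:160,440:660]=b; o[170:430,440:680]=b2
cv2.imwrite("pics/crop1.png",o)
for c,l in("scene",[229.4,271.8]),("top",[205.9,274.0]): print(c,at_z(c,*l,.062))
for z in(0.10,0.106): print("pivot",at_z("scene",236.2,249,z),at_z("top",204.2,244.3,z))
print("screw",at_z("scene",211,222.5,.142),at_z("top",170.8,253.1,.142))
print("block",at_z("scene",344.6,211.2,.0275),at_z("top",216,162.8,.0275))
```

```text
scene [ 0.50978515 -0.09127979  0.062     ]
top [ 0.52399886 -0.09103792  0.062     ]
pivot [ 0.53200873 -0.02272762  0.1       ] [ 0.52214985 -0.01307955  0.1       ]
pivot [ 0.52950232 -0.01862933  0.106     ] [ 0.5214255  -0.01331352  0.106     ]
screw [ 0.60204072 -0.03016684  0.142     ] [ 0.60274384 -0.03471602  0.142     ]
block [0.49342893 0.21413118 0.0275    ] [0.49335727 0.21097871 0.0275    ]
```

View pics/crop1.png

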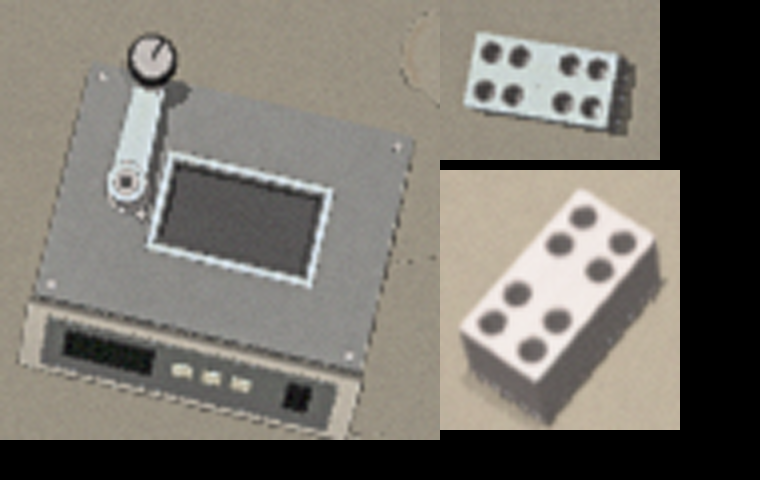

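The crop shows the heater and well tilted about 12° clockwise in the image, with the well centre near px (275,210). The block is tilted about 6°, and the arm points roughly up with its head at (253,170). I'll fit these numerically.

```bash
cat >> h.py <<'E'
from scipy.optimize import least_squares
def rect_world(c,pts,z): # pts Nx2 (col,row) -> world xy
    return np.array([at_z(c,r,q,z)[:2] for q,r in pts])
def comp(mask,seed):
    n,l,st,ce=cv2.connectedComponentsWithStats(mask.astype(np.uint8)); k=l[int(seed[1]),int(seed[0])]
    return (l==k).astype(np.uint8)
def quad(c,m,z):
    h=max(cv2.findContours(m,cv2.RETR_EXTERNAL,cv2.CHAIN_APPROX_NONE)[0],key=cv2.contourArea)[:,0].astype(float)
    w=rect_world(c,h,z)*1000
    (cx,cy),(a,b),th=cv2.minAreaRect(w.astype(np.float32)); return cx,cy,a,b,th
E
python3 - <<'E'
from h import *
U=8
for c in("top","scene"):
    im=cv2.imread(f"pics/{c}0.png"); big=cv2.resize(im,None,fx=U,fy=U,interpolation=cv2.INTER_CUBIC).max(2) if 0 else cv2.resize(im,None,fx=U,fy=U,interpolation=cv2.INTER_CUBIC).min(2)
    def q(m,z):
        h=max(cv2.findContours(m,cv2.RETR_EXTERNAL,cv2.CHAIN_APPROX_NONE)[0],key=cv2.contourArea)[:,0]
        p=(h+.5)/U-.5; w=rect_world(c,p[::3],z)*1000
        return np.round(np.array(sum([list(x) if hasattr(x,'__len__') else [x] for x in cv2.minAreaRect(w.astype(np.float32))],[])),1)
    X0={"top":(275,210),"scene":(268,230)}[c]
    for T in(70,80,90,100):
        print(c,"well<T",T,q(comp(big<T,(X0[0]*U,X0[1]*U)),.062))
    B0={"top":(161,215),"scene":(211,336)}[c]
    for T in(150,165,180,195):
        print(c,"block>T",T,q(comp(big>T,(B0[0]*U,B0[1]*U)),.055))
E
```

```text
Traceback (most recent call last):
  File "h.py", line 21, in rect_world
    return np.array([at_z(c,r,q,z)[:2] for q,r in pts])
                     ~~~~^^^^^^^^^
  File "h.py", line 11, in at_z
    p,d=ray(c,row,col); return p+d*(z-p[2])/d[2]
        ~~~^^^^^^^^^^^
  File "h.py", line 9, in ray
    K,p,M=cal(c); v=np.linalg.inv(K)@[col,row,1]; d=M@np.array([v[0],-v[1],-v[2]]); return p,d/np.linalg.norm(d)
          ~~~^^^
  File "h.py", line 5, in cal
    d=bot.calibration(c); q=d["attitude"]; q=np.array(q,float)
ValueError: time passes only in moves, steps and waits
```

```bash
sed -i 's/^def cal(c):/import functools\n@functools.cache\ndef cal(c):/' h.py
cat > rects.py <<'E'
from h import *
U=8
def run(tag,jobs):
  for c,name,seed,z,Ts,sg in jobs:
    im=cv2.imread(f"pics/{c}{tag}.png"); big=cv2.resize(im,None,fx=U,fy=U,interpolation=cv2.INTER_CUBIC).min(2).astype(int)
    for T in Ts:
        m=comp(sg*big>sg*T,(seed[0]*U,seed[1]*U))
        h=max(cv2.findContours(m,cv2.RETR_EXTERNAL,cv2.CHAIN_APPROX_NONE)[0],key=cv2.contourArea)[:,0]
        w=rect_world(c,((h+.5)/U-.5)[::3],z)*1000
        r=cv2.minAreaRect(w.astype(np.float32)); print(c,name,T,np.round([*r[0],*r[1],r[2]],1))
E
python3 - <<'E'
from rects import *
run("0",[("top","well",(275,210),.062,(80,95,110,125),-1),("scene","well",(268,230),.062,(80,95,110,125),-1),
("top","block",(161,215),.055,(140,155,170,185),1),("scene","block",(211,336),.055,(170,185,200),1)])
E
```

```text
top well 80 [ 437.6 -104.5  940.  1477.7    4.9]
top well 95 [515.3 -92.6 102.7  56.8  78.2]
top well 110 [515.3 -92.6 103.2  57.5  78. ]
top well 125 [515.3 -92.8 103.8  58.3  77.8]
scene well 80 [ 655.4 -396.1 1162.4 1571.3   26.6]
scene well 95 [532.  -71.9 161.4  85.   53.8]
scene well 110 [546.5 -81.6 135.7 108.1  77.5]
scene well 125 [548.7 -81.7 137.7 113.4  77.6]
top block 140 [494.6 214.3  98.2  53.8  82.1]
top block 155 [494.7 214.1  97.2  51.9  82.2]
top block 170 [495.  214.   96.1  50.1  82.3]
top block 185 [494.8 213.9  95.2  49.1  82.1]
scene block 170 [496.4 212.4  98.8  52.5  82.5]
scene block 185 [496.1 212.7  97.4  51.   82.4]
scene block 200 [496.  212.9  96.3  50.   82.4]
```

Request:
{"api": "arm_command", "payload": {"steps": [[0.099,-0.126,0,0],[0.099,-0.126,0,0],[0.099,-0.126,0,0],[0.099,-0.126,0,0],[0.099,-0.126,0,0],[0.099,-0.126,0,0],[0.099,-0.126,0,0],[0.099,-0.126,0,0],[0.099,-0.126,0,0],[0.099,-0.126,0,0],[0.099,-0.126,0,0],[0.099,-0.126,0,0],[0.099,-0.126,0,0],[0.099,-0.126,0,0],[0.099,-0.126,0,0],[0.099,-0.126,0,0],[0.099,-0.126,0,0]], "jaw": 100}}

```text
clock: 2.5
eef_pos: [0.4871, 0.19, 0.3062]
ee_rot: [0.006, 0.989, 0.146, 0.009]
contact_force: [0.5, -0.6, 0.2]
width: 0.999
```

```bash
cat >> h.py <<'E'
def plan(x,y,z,psi):
    """tool-frame shift left to a world TCP target (mm, deg), tool down"""
    s=bot.state(); p=np.array(s["eef_pos"]); M=R.from_quat(s["ee_rot"],scalar_first=True).as_matrix()
    now=np.degrees(np.arctan2(M[1,0],M[0,0])); d=M.T@(np.array([x,y,z])/1000-p)
    print("t",round(s["clock"],2),"pos",np.round(p*1000,1),"psi",round(now,2),"tilt",round(float(M[2,2]),4),"w",round(s["width"],3),"F",np.round(s["contact_force"],1),"j",np.round(np.degrees(s["joint_pos"]),1))
    tu=-((psi-now+180)%360-180)
    print("shift norm",np.round(d/.3,4),"turn deg",round(tu,2),"norm",round(tu/180,4),"rows>=",round(max(np.linalg.norm(d)/.05,abs(tu)/8.59),1))
E
python3 -c "
from h import *
plan(495.4,213.3,200,82.2)"
```

```text
t 2.5 pos [487.1 190.  306.2] psi 16.83 tilt -0.9998 w 0.999 F [ 0.5 -0.6  0.2] j [ 14.   -0.7 106.4  -0.8  73.3  87.4]
shift norm [ 0.0434 -0.0716  0.3538] turn deg -65.37 norm -0.3631 rows>= 7.6
```

Request:
{"api": "arm_command", "payload": {"steps": [[0.043,-0.072,0,0],[0,0,0.039,-0.045],[0,0,0.039,-0.045],[0,0,0.039,-0.045],[0,0,0.039,-0.045],[0,0,0.039,-0.045],[0,0,0.039,-0.045],[0,0,0.039,-0.045],[0,0,0.039,-0.045],[0,0,0,0]]}}

```text
clock: 3.5
eef_pos: [0.498, 0.2239, 0.2115]
ee_rot: [0.01, 0.738, 0.675, 0.008]
contact_force: [-0.1, -0.4, -0.5]
width: 1.002
```

```bash
python3 -c "
from h import *
plan(495.4,213.3,99,82.2)"
```

```text
t 3.5 pos [498.  223.9 211.5] psi 84.91 tilt -0.9997 w 1.002 F [-0.1 -0.4 -0.5] j [ 17.1   8.  108.2  -0.8  62.5  22.6]
shift norm [-0.0349 -0.0153  0.375 ] turn deg 2.71 norm 0.0151 rows>= 2.3
```

Request:
{"api": "arm_command", "payload": {"steps": [[-0.035,-0.015,0,0.015],[0,0,0,0],[0,0,0,0],[0,0,0,0]]}}

```text
clock: 3.9
eef_pos: [0.4937, 0.2144, 0.2135]
ee_rot: [0.011, 0.756, 0.654, 0.01]
contact_force: [0.4, 0.5, -0.4]
width: 1.001
```

```bash
python3 -c "
from h import *
plan(495.4,213.3,99,82.2)
print(R.from_quat(bot.state()['ee_rot'],scalar_first=True).as_matrix())"
```

```text
t 3.9 pos [493.7 214.4 213.5] psi 81.7 tilt -0.9996 w 1.001 F [ 0.4  0.5 -0.4] j [ 16.3   6.8 109.3  -0.7  62.4  24.9]
shift norm [-0.003  -0.005   0.3816] turn deg -0.5 norm -0.0028 rows>= 2.3
[[ 1.44352480e-01  9.89116558e-01  2.84744890e-02]
 [ 9.89526200e-01 -1.44307542e-01 -3.63770210e-03]
 [ 5.10972133e-04  2.87013642e-02 -9.99587900e-01]]
```

Request:
{"api": "arm_command", "payload": {"steps": [[-0.001,-0.004,0.1,-0.003],[-0.001,-0.004,0.1,0],[0,0,0.1,0],[0,0,0.05,0],[0,0,0,0],[0,0,0,0]]}}

```text
clock: 4.5
eef_pos: [0.5004, 0.2169, 0.111]
ee_rot: [0.013, 0.753, 0.657, 0.016]
contact_force: [1.1, 1.1, 0.8]
width: 0.997
```

```bash
python3 -c "
from h import *
plan(494,213.3,99,82.2)
im=bot.grab_frame('scene'); cv2.imwrite('pics/scene1.png',cv2.resize(im[230:400,120:320,::-1],None,fx=3,fy=3))"
```

```text
t 4.5 pos [500.4 216.9 111. ] psi 82.2 tilt -0.9991 w 0.997 F [1.1 1.1 0.8] j [ 16.3  16.2 111.3  -0.8  50.2  24.6]
shift norm [-0.0151 -0.0211  0.0391] turn deg -0.0 norm -0.0 rows>= 0.3
```

View pics/scene1.png

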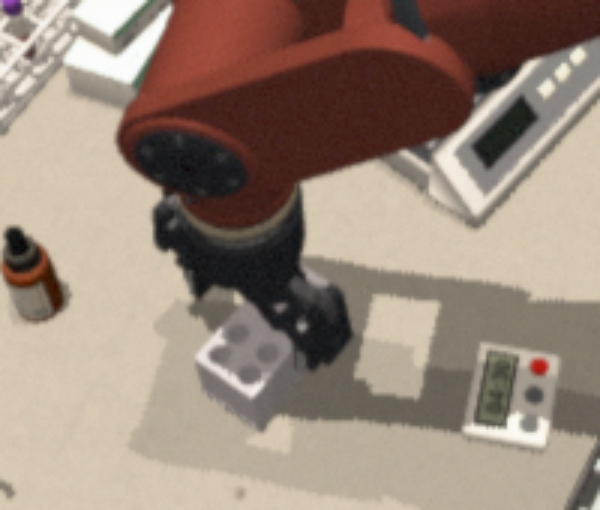

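The crop shows the fingers straddling the block. The tool tilt has drifted to 2.4°, so I'll go up fast and come down slowly to try to undo it.

Request:
{"api": "arm_command", "payload": {"steps": [[-0.015,-0.02,0,0],[0,0,-0.1667,0],[0,0,-0.1667,0],[0,0,-0.1667,0],[0,0,0,0],[0,0,0,0]]}}

```text
clock: 5.15
eef_pos: [0.4867, 0.2127, 0.2689]
ee_rot: [0.015, 0.753, 0.657, 0.019]
contact_force: [-0.5, -0.0, -0.3]
width: 1.0
```

```bash
cat >> h.py <<'E'
_p=plan
def plan(*a):
    _p(*a); M=R.from_quat(bot.state()['ee_rot'],scalar_first=True).as_matrix(); print("tilt along tool x,y (deg):",np.round(np.degrees(M.T@[0,0,-1])[:2],2))
E
python3 -c "
from h import *
plan(494,213.3,99,82.2)"
```

```text
t 5.15 pos [486.7 212.7 268.9] psi 82.2 tilt -0.9988 w 1.0 F [-0.5 -0.  -0.3] j [ 16.3   1.6 108.4  -0.7  67.3  24.4]
shift norm [ 1.000e-04 -2.900e-03  5.669e-01] turn deg 0.0 norm 0.0 rows>= 3.4
tilt along tool x,y (deg): [-0.53 -2.71]
```

Request:
{"api": "arm_command", "payload": {"steps": [[0,0,0,0],[0,0,0,0],[0,0,0,0],[0,0,0,0],[0,0,0,0]]}}

```text
clock: 5.65
eef_pos: [0.4846, 0.2119, 0.2655]
ee_rot: [0.014, 0.754, 0.657, 0.017]
contact_force: [-0.5, -0.2, -0.0]
width: 0.999
```

```bash
python3 -c "
from h import *
plan(494,213.3,99,82.2)"
```

```text
t 5.65 pos [484.6 211.9 265.5] psi 82.18 tilt -0.9991 w 0.999 F [-0.5 -0.2 -0. ] j [ 16.3   1.7 108.7  -0.7  67.3  24.4]
shift norm [0.005  0.0069 0.556 ] turn deg -0.02 norm -0.0001 rows>= 3.3
tilt along tool x,y (deg): [-0.4  -2.42]
```

Request:
{"api": "arm_command", "payload": {"steps": [[0.005,0.007,0.05,0],[0,0,0.05,0],[0,0,0.05,0],[0,0,0.05,0],[0,0,0.05,0],[0,0,0.05,0],[0,0,0.05,0],[0,0,0.05,0],[0,0,0.05,0],[0,0,0.05,0],[0,0,0,0]]}}

```text
clock: 6.75
eef_pos: [0.4882, 0.2118, 0.0943]
ee_rot: [0.01, 0.754, 0.657, 0.009]
contact_force: [0.1, -0.2, -0.3]
width: 0.998
```

```bash
python3 -c "
from h import *
plan(494,213.3,99,82.2)"
```

```text
t 6.75 pos [488.2 211.8  94.3] psi 82.16 tilt -0.9996 w 0.998 F [ 0.1 -0.2 -0.3] j [ 16.2  16.9 112.8  -0.8  48.9  24.5]
shift norm [ 0.0076  0.0188 -0.015 ] turn deg -0.04 norm -0.0002 rows>= 0.2
tilt along tool x,y (deg): [-0.04 -1.56]
```

Request:
{"api": "arm_command", "payload": {"steps": [[0.007,0.018,-0.014,0],[0,0,0,0],[0,0,0,0]]}}

```text
clock: 7.05
eef_pos: [0.4941, 0.2133, 0.0984]
ee_rot: [0.01, 0.754, 0.657, 0.009]
contact_force: [-0.5, -0.2, 0.7]
width: 1.004
```

Request:
{"api": "arm_command", "payload": {"steps": [[0,0,0,0],[0,0,0,0],[0,0,0,0],[0,0,0,0],[0,0,0,0],[0,0,0,0],[0,0,0,0],[0,0,0,0]], "jaw": 0, "grip_force": 50}}

```text
clock: 7.85
eef_pos: [0.495, 0.2138, 0.1007]
ee_rot: [0.01, 0.754, 0.657, 0.01]
contact_force: [0.8, -0.2, 0.2]
width: 0.575
```

```bash
python3 -c "
from h import *
plan(494,213.3,99,82.2)"
```

```text
t 7.85 pos [495.  213.8 100.7] psi 82.17 tilt -0.9996 w 0.575 F [ 0.8 -0.2  0.2] j [ 16.2  16.9 111.9  -0.8  49.7  24.5]
shift norm [-0.0021 -0.0031  0.0057] turn deg -0.03 norm -0.0002 rows>= 0.0
tilt along tool x,y (deg): [-0.1  -1.67]
```

Request:
{"api": "arm_command", "payload": {"steps": [[0,0,-0.02,0],[0,0,-0.05,0],[0,0,-0.05,0],[0,0,-0.05,0],[0,0,-0.05,0],[0,0,-0.05,0],[0,0,-0.05,0],[0,0,-0.05,0],[0,0,-0.05,0],[0,0,-0.05,0],[0,0,0,0]]}}

```text
clock: 8.95
eef_pos: [0.4847, 0.2123, 0.2483]
ee_rot: [0.008, 0.754, 0.657, 0.005]
contact_force: [-0.3, 0.7, -4.1]
width: 0.577
```

```bash
python3 -c "
from h import *
plan(514,-92.7,250,78.1)"
```

```text
t 8.95 pos [484.7 212.3 248.3] psi 82.17 tilt -0.9998 w 0.577 F [-0.3  0.7 -4.1] j [ 16.3   3.6 108.7  -0.7  66.9  24.4]
shift norm [-0.9938  0.2351  0.0022] turn deg 4.07 norm 0.0226 rows>= 6.1
tilt along tool x,y (deg): [ 0.2  -1.06]
```

Request:
{"api": "arm_command", "payload": {"steps": [[-0.04,0.01,0,0.002],[-0.075,0.018,0,0.002],[-0.075,0.018,0,0.002],[-0.075,0.018,0,0.002],[-0.075,0.018,0,0.002],[-0.075,0.018,0,0.002],[-0.075,0.018,0,0.002],[-0.075,0.018,0,0.002],[-0.075,0.018,0,0.002],[-0.075,0.018,0,0.002],[-0.075,0.018,0,0.002],[-0.075,0.018,0,0.002],[-0.04,0.01,0,0],[0,0,0,0],[0,0,0,0]]}}

```text
clock: 10.45
eef_pos: [0.4878, -0.0863, 0.235]
ee_rot: [-0.0, 0.78, 0.625, -0.008]
contact_force: [-0.1, 0.0, -4.6]
width: 0.575
```

```bash
python3 -c "
from h import *
plan(514,-92.7,200,78.1)"
```

```text
t 10.45 pos [487.8 -86.3 235. ] psi 77.44 tilt -0.9999 w 0.575 F [-0.1  0.  -4.6] j [-17.8   1.  112.9  -0.8  66.6  -4.9]
shift norm [-0.0005  0.0911  0.1158] turn deg -0.66 norm -0.0037 rows>= 0.9
tilt along tool x,y (deg): [0.68 0.58]
```

Request:
{"api": "arm_command", "payload": {"steps": [[0,0.045,0.03,-0.003],[0,0.045,0.04,0],[0,0,0.03,0],[0,0,0,0],[0,0,0,0]]}}

```text
clock: 10.95
eef_pos: [0.5129, -0.0878, 0.2028]
ee_rot: [-0.003, 0.776, 0.631, -0.008]
contact_force: [-0.3, -0.3, -5.3]
width: 0.579
```

Run:
```python
from h import *
plan(514,-92.7,190,78.1)
for c in("top","scene"):
    cv2.imwrite(f"pics/{c}2.png",bot.grab_frame(c)[:,:,::-1])
    print(c,bot.spot_point(c,"block_centre"))
a=cv2.imread("pics/top2.png")[160:260,210:330]; b=cv2.imread("pics/scene2.png")[170:290,190:320]
o=np.zeros((480,760,3),np.uint8); o[:300,:360]=cv2.resize(a,None,fx=3,fy=3); o[:360,360:750]=cv2.resize(b,None,fx=3,fy=3); cv2.imwrite("pics/crop2.png",o)
```

```text
t 10.95 pos [512.9 -87.8 202.8] psi 78.26 tilt -0.9999 w 0.579 F [-0.3 -0.3 -5.3] j [-17.2   6.6 110.8  -0.7  63.3  -5.1]
shift norm [-0.015   0.0076  0.0426] turn deg 0.16 norm 0.0009 rows>= 0.3
tilt along tool x,y (deg): [0.53 0.81]
top [{'centre': [204.0, 275.1], 'p': 0.58}]
scene [{'centre': [208.9, 270.5], 'p': 0.9}]
```

View pics/crop2.png

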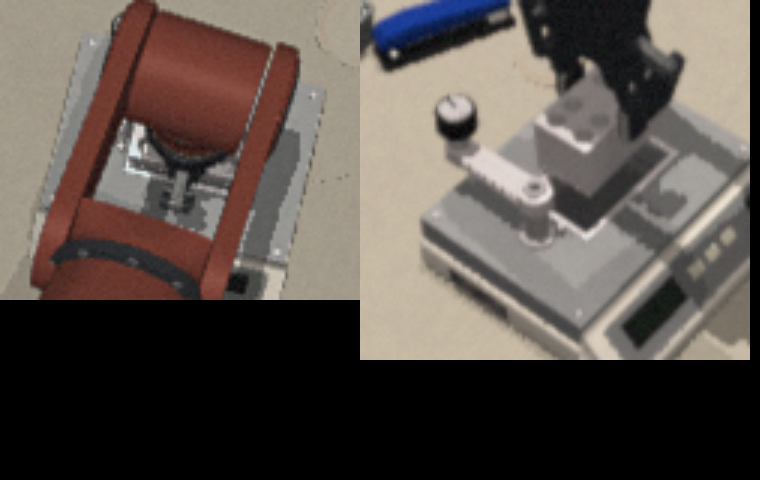

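Run:
```python
from h import *
print(at_z("scene",208.9,270.5,.130), at_z("top",204,275.1,.130))
a=np.radians(78.1-90); Rz=np.array([[np.cos(a),-np.sin(a)],[np.sin(a),np.cos(a)]])
def box(c,cx,cy,z,w,l): return np.array([proj(c,[*(np.array([cx,cy])+Rz@[sx*w/2,sy*l/2]),z]) for sx,sy in((1,1),(1,-1),(-1,-1),(-1,1))])
U=6
outs=[]
for f in("scene0","scene2"):
    im=cv2.imread(f"pics/{f}.png"); x0,y0,w,h=(225,185,65,80)
    im=cv2.resize(im[y0:y0+h,x0:x0+w],None,fx=U,fy=U,interpolation=cv2.INTER_CUBIC)
    def dr(p,col): cv2.polylines(im,[np.round(((p-[x0,y0]+.5)*U)).astype(int)],True,col,1)
    dr(box("scene",.5153,-.0927,.062,.054,.100),(0,0,255))
    if f=="scene2": dr(box("scene",.5129-.001,-.0878-.0007,.2028-.0457,.050,.096),(0,255,0)); dr(box("scene",.5129-.001,-.0878-.0007,.2028-.1007,.050,.096),(255,0,0))
    outs.append(im)
cv2.imwrite("pics/ov.png",np.hstack(outs))
```

```text
[ 0.51430934 -0.09406923  0.13      ] [ 0.52084954 -0.09240696  0.13      ]
```

View pics/ov.png

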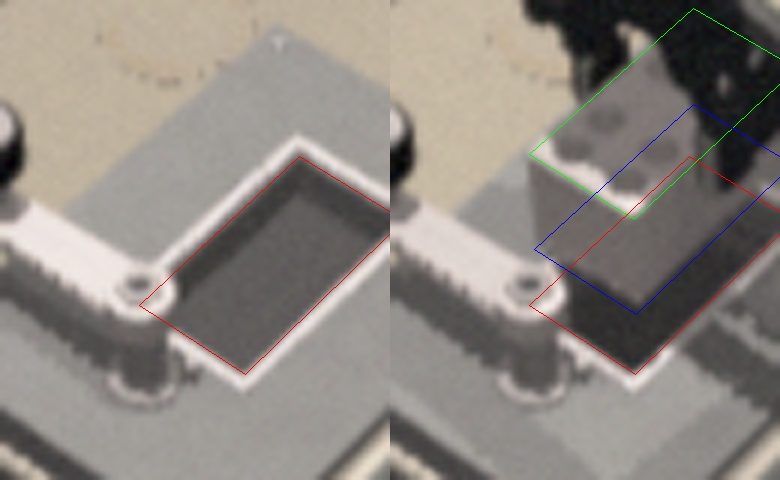

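The overlay shows the predicted well and block outlines lying within about 1 px of the picture. I'll shift about 5 mm and descend.

Request:
{"api": "arm_command", "payload": {"steps": [[-0.013,0.015,0.02,0],[0,0,0.02,0],[0,0,0.02,0],[0,0,0,0],[0,0,0,0]]}}

```text
clock: 11.65
eef_pos: [0.5171, -0.0941, 0.1848]
ee_rot: [-0.001, 0.776, 0.631, -0.007]
contact_force: [0.2, -1.0, -3.6]
width: 0.574
```

```bash
python3 -c "
from h import *
plan(516.2,-92.0,165,78.1)"
```

```text
t 11.65 pos [517.1 -94.1 184.8] psi 78.19 tilt -0.9999 w 0.574 F [ 0.2 -1.  -3.6] j [-17.7   8.6 110.8  -0.7  61.2  -5.5]
shift norm [ 0.0068 -0.0035  0.0658] turn deg 0.09 norm 0.0005 rows>= 0.4
tilt along tool x,y (deg): [0.56 0.62]
```

Request:
{"api": "arm_command", "payload": {"steps": [[0.006,-0.003,0.02,0],[0,0,0.02,0],[0,0,0.02,0],[0,0,0,0],[0,0,0,0]]}}

```text
clock: 12.15
eef_pos: [0.516, -0.0919, 0.1648]
ee_rot: [-0.001, 0.776, 0.631, -0.007]
contact_force: [0.2, -0.4, -4.5]
width: 0.577
```

```bash
python3 -c "
from h import *
plan(516.1,-92.0,138,78.1)"
```

```text
t 12.15 pos [516.  -91.9 164.8] psi 78.2 tilt -0.9999 w 0.577 F [ 0.2 -0.4 -4.5] j [-17.5  10.1 111.6  -0.7  58.9  -5.3]
shift norm [0.0006 0.0013 0.0894] turn deg 0.1 norm 0.0005 rows>= 0.5
tilt along tool x,y (deg): [0.55 0.66]
```

Bottom is at about the mouth. I'll descend 10 mm and check the force.

Request:
{"api": "arm_command", "payload": {"steps": [[0,0.001,0.015,0],[0,0,0.015,0],[0,0,0.01,0],[0,0,0,0]]}}

```text
clock: 12.55
eef_pos: [0.5165, -0.0922, 0.1521]
ee_rot: [-0.001, 0.776, 0.631, -0.007]
contact_force: [0.3, 0.0, -4.4]
width: 0.576
```

```bash
python3 -c "
from h import *
plan(516.1,-92.0,138,78.1)"
```

```text
t 12.55 pos [516.5 -92.2 152.1] psi 78.19 tilt -0.9999 w 0.576 F [ 0.3  0.  -4.4] j [-17.5  11.3 111.8  -0.7  57.4  -5.3]
shift norm [ 0.0008 -0.0009  0.0472] turn deg 0.09 norm 0.0005 rows>= 0.3
tilt along tool x,y (deg): [0.56 0.62]
```

No contact, so it's going in cleanly.

Request:
{"api": "arm_command", "payload": {"steps": [[0,0,0.015,0],[0,0,0.012,0],[0,0,0.008,0],[0,0,0.003,0],[0,0,0,0]]}}

```text
clock: 13.05
eef_pos: [0.5165, -0.0923, 0.1398]
ee_rot: [-0.001, 0.776, 0.631, -0.007]
contact_force: [-0.7, -0.2, -4.3]
width: 0.577
```

```bash
python3 -c "
from h import *
plan(516.1,-92.0,138,78.1)"
```

```text
t 13.05 pos [516.5 -92.3 139.8] psi 78.19 tilt -0.9999 w 0.577 F [-0.7 -0.2 -4.3] j [-17.5  12.4 112.1  -0.7  56.   -5.3]
shift norm [ 0.0009 -0.0016  0.006 ] turn deg 0.09 norm 0.0005 rows>= 0.0
tilt along tool x,y (deg): [0.56 0.6 ]
```

Request:
{"api": "arm_command", "payload": {"steps": [[0,0,0.004,0],[0,0,0.004,0],[0,0,0,0]]}}

```text
clock: 13.35
eef_pos: [0.517, -0.0927, 0.1387]
ee_rot: [-0.001, 0.776, 0.631, -0.007]
contact_force: [0.8, -0.1, -4.5]
width: 0.574
```

```bash
python3 -c "
from h import *
plan(516.1,-92.0,137,78.1)"
```

```text
t 13.35 pos [517.  -92.7 138.7] psi 78.21 tilt -0.9999 w 0.574 F [ 0.8 -0.1 -4.5] j [-17.5  12.6 112.1  -0.8  55.9  -5.3]
shift norm [ 0.0017 -0.0034  0.0058] turn deg 0.11 norm 0.0006 rows>= 0.0
tilt along tool x,y (deg): [0.58 0.57]
```

Request:
{"api": "arm_command", "payload": {"steps": [[0,0,0,0],[0,0,0,0],[0,0,0,0],[0,0,0,0],[0,0,0,0]], "jaw": 100}}

```text
clock: 13.85
eef_pos: [0.5206, -0.0937, 0.1421]
ee_rot: [0.003, 0.776, 0.631, -0.004]
contact_force: [-0.0, -0.3, 0.8]
width: 0.997
```

Request:
{"api": "arm_command", "payload": {"steps": [[0,0,-0.05,0],[0,0,-0.05,0],[0,0,-0.05,0],[0,0,-0.05,0],[0,0,-0.05,0],[0,0,-0.05,0],[0,0,-0.05,0],[0,0,-0.05,0],[0,0,0,0],[0,0,0,0]]}}

```text
clock: 14.85
eef_pos: [0.522, -0.0924, 0.2765]
ee_rot: [0.007, 0.776, 0.631, -0.002]
contact_force: [-0.1, 0.6, -1.3]
width: 0.998
```

Run:
```python
from h import *
plan(602.5,-32,250,78.1)
for c in("top","scene"): cv2.imwrite(f"pics/{c}3.png",bot.grab_frame(c)[:,:,::-1])
print(bot.spot_point("scene","block_centre"))
for c in("top","scene"): print(c,bot.spot_point(c,"screw_head"))
a=np.radians(78.1-90); Rz=np.array([[np.cos(a),-np.sin(a)],[np.sin(a),np.cos(a)]])
def box(c,cx,cy,z,w,l): return np.array([proj(c,[*(np.array([cx,cy])+Rz@[sx*w/2,sy*l/2]),z]) for sx,sy in((1,1),(1,-1),(-1,-1),(-1,1))])
U=6; x0,y0,w,h=(205,175,115,90)
im=cv2.imread("pics/scene3.png"); im=cv2.resize(im[y0:y0+h,x0:x0+w],None,fx=U,fy=U,interpolation=cv2.INTER_CUBIC)
cv2.polylines(im,[np.round((box("scene",.5153,-.0927,.092,.050,.096)-[x0,y0]+.5)*U).astype(int)],True,(0,255,0),1)
cv2.imwrite("pics/ov3.png",im)
```

```text
t 14.85 pos [522.  -92.4 276.5] psi 78.2 tilt -0.9999 w 0.998 F [-0.1  0.6 -1.3] j [-17.4   2.1 107.   -0.7  70.4  -5.3]
shift norm [0.2531 0.2207 0.0872] turn deg 0.1 norm 0.0006 rows>= 2.1
tilt along tool x,y (deg): [ 0.66 -0.45]
[{'centre': [226.2, 272.3], 'p': 0.57}]
top []
scene [{'centre': [209.2, 219.3], 'p': 0.51}, {'centre': [235.9, 250.8], 'p': 0.32}]
```

View pics/ov3.png

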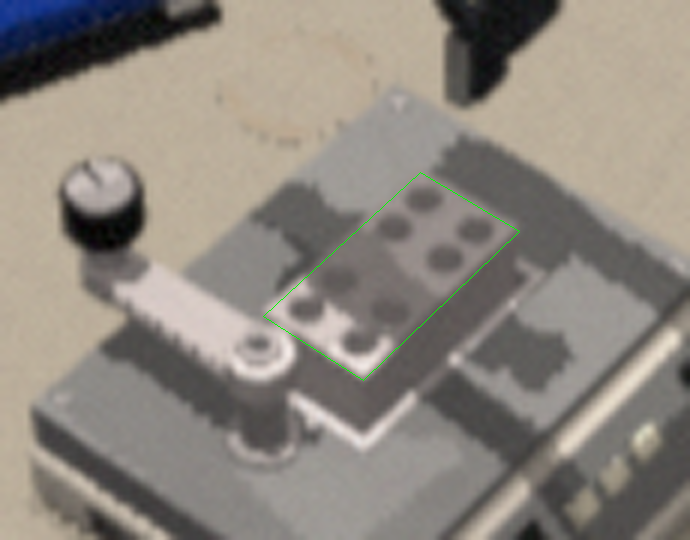

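The block is seated: its top face matches the predicted seated outline. The head top shows at crop (100,187). Moving above the head.

Request:
{"api": "arm_command", "payload": {"steps": [[0.06,0.055,0.01,0],[0.06,0.055,0.01,0],[0.06,0.05,0.01,0],[0.06,0.045,0,0],[0,0,0,-0.02],[0,0,0,-0.04],[0,0,0,-0.04],[0,0,0,-0.04],[0,0,0,-0.04],[0,0,0,-0.04],[0,0,0,-0.04],[0,0,0,-0.04],[0,0,0,-0.04],[0,0,0,-0.04],[0,0,0,-0.04],[0,0,0,-0.04],[0,0,0,-0.04],[0,0,0,-0.04],[0,0,0,-0.04],[0,0,0,0]]}}

```text
clock: 17.1
eef_pos: [0.5901, -0.0307, 0.2409]
ee_rot: [-0.019, -0.06, 0.998, -0.001]
contact_force: [-0.1, -0.8, 0.1]
width: 1.003
```

Run:
```python
from h import *
print("head top", at_z("scene",205.7,221.2,.153),at_z("top",168.9,252.8,.153))
plan(603,-33,240,205)
```

```text
head top [ 0.60699977 -0.03442636  0.153     ] [ 0.60549746 -0.0340999   0.153     ]
t 17.1 pos [590.1 -30.7 240.9] psi -173.09 tilt -0.9993 w 1.003 F [-0.1 -0.8  0.1] j [  -9.5   12.8   99.1   -0.7   70.2 -106.2]
shift norm [-0.0417 -0.0128  0.0014] turn deg -18.09 norm -0.1005 rows>= 2.1
tilt along tool x,y (deg): [-2.2   0.03]
```

Request:
{"api": "arm_command", "payload": {"steps": [[0,0,0,-0.035],[0,0,0,-0.04],[0,0,0,-0.04],[0,0,0,-0.025],[0,0,0,0],[0,0,0,0]]}}

```text
clock: 17.7
eef_pos: [0.5882, -0.0305, 0.2363]
ee_rot: [-0.023, -0.276, 0.961, 0.005]
contact_force: [0.0, -0.4, 0.6]
width: 1.005
```

```bash
cat >> h.py <<'E'
def gplan(x,y,z,psi,L=50):
    M=R.from_quat(bot.state()['ee_rot'],scalar_first=True).as_matrix(); g=np.array([x,y,z])-M[:,2]*L
    print("grasp now",np.round(np.array(bot.state()["eef_pos"])*1000+M[:,2]*L,1)); plan(*g,psi)
E
python3 - <<'E'
from h import *
gplan(606.2,-34.3,190,217)
E
```

```text
grasp now [585.9 -30.7 186.4]
t 17.7 pos [588.2 -30.5 236.3] psi -147.92 tilt -0.9989 w 1.005 F [ 0.  -0.4  0.6] j [  -9.5   13.1   99.3   -0.7   70.2 -131.3]
shift norm [-0.0503 -0.0459 -0.0151] turn deg -4.92 norm -0.0273 rows>= 0.6
tilt along tool x,y (deg): [-2.35 -1.21]
```

Request:
{"api": "arm_command", "payload": {"steps": [[-0.025,-0.023,0,0],[-0.025,-0.023,0,0],[0,0,0,0],[0,0,0,0]]}}

```text
clock: 18.1
eef_pos: [0.6104, -0.0347, 0.2348]
ee_rot: [-0.023, -0.274, 0.962, 0.004]
contact_force: [0.7, -0.2, 0.3]
width: 0.997
```

Run:
```python
from h import *
gplan(606.2,-34.3,142,212)
```

```text
grasp now [608.1 -34.9 184.9]
t 18.1 pos [610.4 -34.7 234.8] psi -148.22 tilt -0.9989 w 0.997 F [ 0.7 -0.2  0.3] j [  -9.6   15.8   96.2   -0.7   70.6 -131.1]
shift norm [-0.0016  0.0018  0.1431] turn deg -0.22 norm -0.0012 rows>= 0.9
tilt along tool x,y (deg): [-2.36 -1.2 ]
```

Request:
{"api": "arm_command", "payload": {"steps": [[-0.001,0.001,0.028,0],[0,0,0.028,0],[0,0,0.028,0],[0,0,0.028,0],[0,0,0.02,0],[0,0,0,0],[0,0,0,0]]}}

```text
clock: 18.8
eef_pos: [0.6069, -0.0341, 0.19]
ee_rot: [-0.024, -0.273, 0.962, 0.005]
contact_force: [-0.7, -0.2, 0.2]
width: 0.997
```

Run:
```python
from h import *
gplan(606.2,-34.3,142,212)
```

```text
grasp now [604.5 -34.3 140. ]
t 18.8 pos [606.9 -34.1 190. ] psi -148.25 tilt -0.9988 w 0.997 F [-0.7 -0.2  0.2] j [  -9.6   18.5   98.1   -0.7   66.3 -131. ]
shift norm [-0.0046 -0.003  -0.0069] turn deg -0.25 norm -0.0014 rows>= 0.1
tilt along tool x,y (deg): [-2.53 -1.35]
```

Request:
{"api": "arm_command", "payload": {"steps": [[-0.005,-0.003,-0.009,0],[0,0,0,0],[0,0,0,0]]}}

```text
clock: 19.1
eef_pos: [0.6096, -0.0342, 0.1937]
ee_rot: [-0.024, -0.273, 0.962, 0.005]
contact_force: [-0.4, -0.4, 0.1]
width: 0.999
```

Request:
{"api": "arm_command", "payload": {"steps": [[0,0,0,0],[0,0,0,0],[0,0,0,0],[0,0,0,0],[0,0,0,0],[0,0,0,0],[0,0,0,0],[0,0,0,0],[0,0,0,0],[0,0,0,0]], "jaw": 0, "grip_force": 35}}

```text
clock: 20.1
eef_pos: [0.6098, -0.0339, 0.1952]
ee_rot: [-0.023, -0.273, 0.962, 0.005]
contact_force: [-0.1, 0.3, 1.5]
width: 0.336
```

Run:
```python
from h import *
gplan(606.2,-34.3,142,212); print(bot.state()["moment"])
```

```text
grasp now [607.4 -34.1 145.3]
t 20.1 pos [609.8 -33.9 195.2] psi -148.25 tilt -0.9989 w 0.336 F [-0.1  0.3  1.5] j [  -9.5   18.3   97.6   -0.7   66.7 -131. ]
shift norm [0.0032 0.0013 0.0111] turn deg -0.25 norm -0.0014 rows>= 0.1
tilt along tool x,y (deg): [-2.42 -1.26]
[-0.05591259  0.02795187 -0.03040164]
```

Request:
{"api": "arm_command", "payload": {"steps": [[0.016,-0.0153,0,0.0278],[0.016,-0.0153,0,0.0278],[0.016,-0.0153,0,0.0278],[0.016,-0.0153,0,0.0278],[0,0,0,0]]}}

```text
clock: 20.6
eef_pos: [0.6007, -0.0568, 0.1953]
ee_rot: [-0.022, -0.096, 0.995, 0.003]
contact_force: [-1.2, -0.9, 0.3]
width: 0.331
```

```bash
cat >> h.py <<'E'
def swing(px=531.,py=-18.4,r=76.5,L=50,step=5.):
    s=bot.state(); M=R.from_quat(s['ee_rot'],scalar_first=True).as_matrix(); g=np.array(s["eef_pos"])*1000+M[:,2]*L
    v=g[:2]-[px,py]; a=np.degrees(np.arctan2(v[1],v[0])); psi=np.degrees(np.arctan2(M[1,0],M[0,0]))
    b=np.radians(a-step); tgt=np.array([px+r*np.cos(b),py+r*np.sin(b)])-g[:2]
    d=M.T@np.array([*tgt,0])/300
    print("t",round(s["clock"],2),"grasp",np.round(g,1),"r",round(np.hypot(*v),1),"armangle",round(a+101.9,1),"psi",round(psi,1),"psi-arm",round((psi-a)%360,1),"F",np.round(s["contact_force"],1),"Mz",round(float(s["moment"][2]),3),"w",round(s["width"],3),"j1,j6",np.round(np.degrees(s["joint_pos"][[0,5]]),1))
    print("next row",np.round(d,4),"per deg tilt"); print("tilt",np.round(np.degrees(M.T@[0,0,-1])[:2],2))
E
python3 -c "
from h import *
swing()"
```

```text
t 20.6 grasp [598.5 -56.7 145.3] r 77.6 armangle 72.3 psi -169.0 psi-arm 220.6 F [-1.2 -0.9  0.3] Mz 0.002 w 0.331 j1,j6 [ -11.9 -112.7]
next row [ 0.018  -0.0138  0.0006] per deg tilt
tilt [-2.45 -0.55]
```

Request:
{"api": "arm_command", "payload": {"steps": [[0.0175,-0.0143,0,0.0265],[0.017,-0.0147,0,0.0265],[0.017,-0.0147,0,0.0265],[0.017,-0.0147,0,0.0265],[0.017,-0.0147,0,0.0265],[0.017,-0.0147,0,0.0265],[0,0,0,0]]}}

```text
clock: 21.3
eef_pos: [0.5746, -0.0826, 0.1954]
ee_rot: [-0.013, 0.156, 0.988, -0.001]
contact_force: [-0.7, -1.1, 0.1]
width: 0.332
```

```bash
python3 -c "
from h import *
swing()"
```

```text
t 21.3 grasp [573.3 -82.5 145.4] r 76.8 armangle 45.3 psi 162.1 psi-arm 218.7 F [-0.7 -1.1  0.1] Mz -0.08 w 0.332 j1,j6 [-15.  -86.9]
next row [ 0.0155 -0.0161  0.0005] per deg tilt
tilt [-1.5  0.4]
```

Request:
{"api": "arm_command", "payload": {"steps": [[0.016,-0.0157,0,0.0265],[0.0165,-0.0152,0,0.0265],[0.0165,-0.0152,0,0.0265],[0.0165,-0.0152,0,0.0265],[0.0165,-0.0152,0,0.0265],[0.0165,-0.0152,0,0.0265],[0,0,0,0]]}}

```text
clock: 22.0
eef_pos: [0.5402, -0.094, 0.1955]
ee_rot: [-0.005, 0.393, 0.919, -0.005]
contact_force: [-1.8, -0.9, -0.1]
width: 0.333
```

```bash
python3 -c "
from h import *
swing()"
```

```text
t 22.0 grasp [539.5 -94.2 145.5] r 76.3 armangle 18.3 psi 133.7 psi-arm 217.3 F [-1.8 -0.9 -0.1] Mz -0.09 w 0.333 j1,j6 [-17.  -60.4]
next row [ 0.0137 -0.0175  0.0003] per deg tilt
tilt [-0.34  0.75]
```

Request:
{"api": "arm_command", "payload": {"steps": [[0.014,-0.017,0,0.0265],[0.015,-0.0165,0,0.0265],[0.015,-0.0165,0,0.0265],[0.008,-0.008,0,0.014],[0,0,0,0]]}}

```text
clock: 22.5
eef_pos: [0.5193, -0.0932, 0.1956]
ee_rot: [-0.002, 0.52, 0.854, -0.006]
contact_force: [-1.6, -2.6, -1.5]
width: 0.333
```

```bash
python3 -c "
from h import *
swing(step=2)"
```

```text
t 22.5 grasp [518.9 -93.6 145.6] r 76.2 armangle 2.7 psi 117.4 psi-arm 216.6 F [-1.6 -2.6 -1.5] Mz -0.043 w 0.333 j1,j6 [-17.6 -44.6]
next row [ 0.0046 -0.0077  0.0001] per deg tilt
tilt [0.15 0.65]
```

Request:
{"api": "arm_command", "payload": {"steps": [[0.006,-0.009,0,0.01],[0.006,-0.009,0,0],[0,0,0,0]]}}

```text
clock: 22.8
eef_pos: [0.516, -0.0927, 0.1958]
ee_rot: [0.003, 0.532, 0.847, -0.003]
contact_force: [0.4, -3.1, -2.8]
width: 0.336
```

```bash
python3 -c "
from h import *
swing(step=2)"
```

```text
t 22.8 grasp [516.  -93.1 145.8] r 76.2 armangle 0.6 psi 115.8 psi-arm 217.1 F [ 0.4 -3.1 -2.8] Mz -0.046 w 0.336 j1,j6 [-17.7 -43.2]
next row [ 0.0047 -0.0076 -0.    ] per deg tilt
tilt [0.46 0.17]
```

Request:
{"api": "arm_command", "payload": {"steps": [[0.006,-0.009,0,0],[0.006,-0.009,0,0],[0,0,0,0]]}}

```text
clock: 23.1
eef_pos: [0.5145, -0.0927, 0.1959]
ee_rot: [0.01, 0.531, 0.847, -0.0]
contact_force: [0.5, -3.7, -3.6]
width: 0.335
```

```bash
python3 -c "
from h import *
swing(step=2)"
```

```text
t 23.1 grasp [515.4 -93.2 145.9] r 76.5 armangle 0.1 psi 115.9 psi-arm 217.7 F [ 0.5 -3.7 -3.6] Mz -0.035 w 0.335 j1,j6 [-17.8 -43.5]
next row [ 0.0055 -0.007  -0.0002] per deg tilt
tilt [ 1.02 -0.59]
```

Request:
{"api": "arm_command", "payload": {"steps": [[0,0,0,0.02],[0,0,0,0.033],[0,0,0,0.033],[0,0,0,0.033],[0,0,0,0.033],[0,0,0,0.033],[0,0,0,0.033],[0,0,0,0.033],[0,0,0,0.033],[0,0,0,0.033],[0,0,0,0.033],[0,0,0,0.033],[0,0,0,0.02],[0,0,0,0]]}}

```text
clock: 24.5
eef_pos: [0.513, -0.0922, 0.1954]
ee_rot: [0.008, 0.935, 0.355, 0.002]
contact_force: [1.9, -2.7, -3.1]
width: 0.332
```

```bash
python3 -c "
from h import *
swing(step=2)"
```

```text
t 24.5 grasp [513.5 -92.8 145.4] r 76.5 armangle -1.4 psi 41.6 psi-arm 144.8 F [ 1.9 -2.7 -3.1] Mz -0.092 w 0.332 j1,j6 [-17.7  31.1]
next row [-0.0051 -0.0073 -0.0001] per deg tilt
tilt [ 0.1  -0.91]
```

Request:
{"api": "arm_command", "payload": {"steps": [[0,0,0,0.03],[0,0,0,0.03],[0,0,0,0.03],[0,0,0,0.03],[0,0,0,0.03],[0,0,0,0]]}}

```text
clock: 25.1
eef_pos: [0.5127, -0.0915, 0.1952]
ee_rot: [0.007, 0.992, 0.125, 0.003]
contact_force: [2.1, -1.8, -3.7]
width: 0.335
```

```bash
python3 -c "
from h import *
swing(step=2)"
```

```text
t 25.1 grasp [513.1 -92.2 145.2] r 75.9 armangle -1.7 psi 14.4 psi-arm 118.0 F [ 2.1 -1.8 -3.7] Mz -0.044 w 0.335 j1,j6 [-17.6  58.3]
next row [-0.0087 -0.0025 -0.0001] per deg tilt
tilt [-0.27 -0.83]
```

Request:
{"api": "arm_command", "payload": {"steps": [[0,0,0,0.025],[0,0,0,0.025],[0,0,0,0.025],[0,0,0,0]]}}

```text
clock: 25.5
eef_pos: [0.5127, -0.0912, 0.1951]
ee_rot: [0.006, 1.0, 0.011, 0.004]
contact_force: [1.5, -1.9, -2.1]
width: 0.334
```

```bash
python3 -c "
from h import *
swing(step=2)"
```

```text
t 25.5 grasp [513.1 -91.8 145.1] r 75.6 armangle -1.8 psi 1.3 psi-arm 105.0 F [ 1.5 -1.9 -2.1] Mz -0.109 w 0.334 j1,j6 [-17.6  71.4]
next row [-0.0094  0.0006 -0.0001] per deg tilt
tilt [-0.45 -0.74]
```

Request:
{"api": "arm_command", "payload": {"steps": [[0,0,0,0.025],[0,0,0,0.025],[0,0,0,0.025],[0,0,0,0]]}}

```text
clock: 25.9
eef_pos: [0.5127, -0.0908, 0.195]
ee_rot: [0.006, 0.995, -0.102, 0.005]
contact_force: [2.2, -1.3, -2.5]
width: 0.331
```

```bash
python3 -c "
from h import *
swing(step=2)"
```

```text
t 25.9 grasp [513.1 -91.4 145. ] r 75.2 armangle -1.9 psi -11.7 psi-arm 92.1 F [ 2.2 -1.3 -2.5] Mz -0.036 w 0.331 j1,j6 [-17.5  84.4]
next row [-0.009   0.0039 -0.0001] per deg tilt
tilt [-0.61 -0.62]
```

Request:
{"api": "arm_command", "payload": {"steps": [[0,0,0,0.025],[0,0,0,0.025],[0,0,0,0.025],[0,0,0,0]]}}

```text
clock: 26.3
eef_pos: [0.5128, -0.0905, 0.1949]
ee_rot: [0.005, 0.977, -0.213, 0.006]
contact_force: [1.4, -2.0, -3.1]
width: 0.332
```

```bash
python3 -c "
from h import *
swing(step=2)"
```

```text
t 26.3 grasp [513.2 -91.1 144.9] r 74.9 armangle -1.8 psi -24.6 psi-arm 79.2 F [ 1.4 -2.  -3.1] Mz -0.017 w 0.332 j1,j6 [-17.5  97.4]
next row [-0.0078  0.0068 -0.    ] per deg tilt
tilt [-0.75 -0.46]
```

Request:
{"api": "arm_command", "payload": {"steps": [[0,0,0,0.025],[0,0,0,0.025],[0,0,0,0.025],[0,0,0,0]]}}

```text
clock: 26.7
eef_pos: [0.5129, -0.0902, 0.1949]
ee_rot: [0.005, 0.947, -0.321, 0.006]
contact_force: [0.8, -0.8, -2.9]
width: 0.334
```

```bash
python3 -c "
from h import *
swing(step=2)"
```

```text
t 26.7 grasp [513.4 -90.9 144.9] r 74.6 armangle -1.8 psi -37.4 psi-arm 66.3 F [ 0.8 -0.8 -2.9] Mz -0.067 w 0.334 j1,j6 [-17.5 110.2]
next row [-0.0056  0.0094 -0.    ] per deg tilt
tilt [-0.85 -0.27]
```

Request:
{"api": "arm_command", "payload": {"steps": [[0,0,0,0.025],[0,0,0,0.025],[0,0,0,0.025],[0,0,0,0]]}}

```text
clock: 27.1
eef_pos: [0.5122, -0.0887, 0.1948]
ee_rot: [0.004, 0.907, -0.421, 0.005]
contact_force: [2.0, -0.9, -3.2]
width: 0.339
```

```bash
python3 -c "
from h import *
swing(step=2)"
```

```text
t 27.1 grasp [512.5 -89.3 144.8] r 73.2 armangle -2.7 psi -49.7 psi-arm 54.9 F [ 2.  -0.9 -3.2] Mz 0.526 w 0.339 j1,j6 [-17.3 122.7]
next row [-0.0011  0.0139  0.    ] per deg tilt
tilt [-0.71 -0.16]
```

Request:
{"api": "arm_command", "payload": {"steps": [[0,0,0,0.025],[0,0,0,0.025],[0,0,0,0]]}}

```text
clock: 27.4
eef_pos: [0.512, -0.0875, 0.1948]
ee_rot: [0.003, 0.875, -0.484, 0.004]
contact_force: [2.0, -0.0, -2.6]
width: 0.339
```

```bash
python3 -c "
from h import *
swing(step=2)"
```

```text
t 27.4 grasp [512.2 -88.  144.8] r 72.0 armangle -3.2 psi -57.9 psi-arm 47.2 F [ 2.  -0.  -2.6] Mz 0.538 w 0.339 j1,j6 [-17.2 130.9]
next row [0.0035 0.0168 0.0001] per deg tilt
tilt [-0.62 -0.07]
```

Request:
{"api": "arm_command", "payload": {"steps": [[0,0,0,-0.01],[0,0,0,0]]}}

```text
clock: 27.6
eef_pos: [0.512, -0.0876, 0.1948]
ee_rot: [0.003, 0.885, -0.466, 0.004]
contact_force: [1.4, -0.4, -2.9]
width: 0.328
```

```bash
python3 -c "
from h import *
swing(step=2)"
```

```text
t 27.6 grasp [512.2 -88.1 144.8] r 72.2 armangle -3.2 psi -55.6 psi-arm 49.5 F [ 1.4 -0.4 -2.9] Mz 0.024 w 0.328 j1,j6 [-17.2 128.6]
next row [0.0025 0.0166 0.0001] per deg tilt
tilt [-0.63 -0.11]
```

Request:
{"api": "arm_command", "payload": {"steps": [[0,0,0,-0.01],[0,0,0,0]]}}

```text
clock: 27.8
eef_pos: [0.5119, -0.0877, 0.1948]
ee_rot: [0.003, 0.893, -0.451, 0.004]
contact_force: [1.6, -1.3, -1.6]
width: 0.334
```

```bash
python3 -c "
from h import *
swing(step=2)"
```

```text
t 27.8 grasp [512.1 -88.2 144.8] r 72.3 armangle -3.3 psi -53.6 psi-arm 51.5 F [ 1.6 -1.3 -1.6] Mz 0.005 w 0.334 j1,j6 [-17.3 126.6]
next row [0.0016 0.0163 0.0001] per deg tilt
tilt [-0.59 -0.13]
```

Request:
{"api": "arm_command", "payload": {"steps": [[0,0,0,-0.02],[0,0,0,-0.033],[0,0,0,-0.033],[0,0,0,-0.033],[0,0,0,-0.033],[0,0,0,-0.033],[0,0,0,-0.033],[0,0,0,-0.033],[0,0,0,-0.033],[0,0,0,-0.033],[0,0,0,-0.033],[0,0,0,-0.033],[0,0,0,-0.033],[0,0,0,-0.02],[0,0,0,0],[0,0,0,0]]}}

```text
clock: 29.4
eef_pos: [0.5106, -0.0932, 0.1954]
ee_rot: [0.007, 0.97, 0.242, -0.001]
contact_force: [1.2, -1.4, -3.0]
width: 0.336
```

Run:
```python
from h import *
swing(step=2)
im=bot.grab_frame("scene"); cv2.imwrite("pics/scene4.png",cv2.resize(im[140:290,170:350,::-1],None,fx=4,fy=4,interpolation=cv2.INTER_CUBIC))
```

```text
t 29.4 grasp [510.7 -93.9 145.4] r 78.2 armangle -3.1 psi 28.0 psi-arm 133.0 F [ 1.2 -1.4 -3. ] Mz 0.013 w 0.336 j1,j6 [-17.8  44.7]
next row [-0.0025 -0.0103 -0.0001] per deg tilt
tilt [ 0.29 -0.77]
```

View pics/scene4.png

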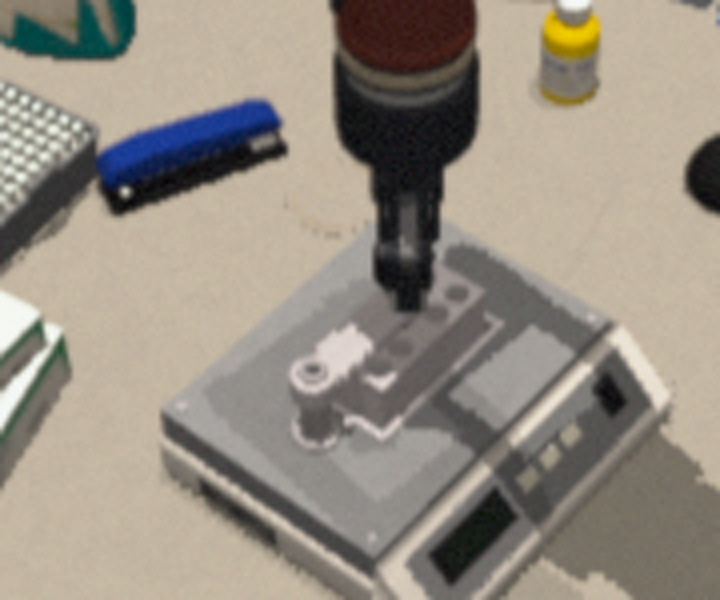

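The arm lies over the seated block, with the gripper on the head and the yellow bottle untouched. About 6° of back-off remains.

Request:
{"api": "arm_command", "payload": {"steps": [[0,0,0,-0.017],[0,0,0,-0.016],[0,0,0,0],[0,0,0,0],[0,0,0,0],[0,0,0,0]]}}

```text
clock: 30.05
eef_pos: [0.5108, -0.0935, 0.1955]
ee_rot: [0.008, 0.957, 0.291, -0.001]
contact_force: [2.0, -1.0, -2.6]
width: 0.335
```

Run:
```python
from h import *
swing(step=2); print(bot.state()["dq"])
```

```text
t 30.05 grasp [510.9 -94.3 145.5] r 78.5 armangle -2.9 psi 33.8 psi-arm 138.6 F [ 2.  -1.  -2.6] Mz -0.011 w 0.335 j1,j6 [-17.8  38.9]
next row [-0.0008 -0.0112 -0.0002] per deg tilt
tilt [ 0.35 -0.8 ]
[ 0.00151645 -0.00014843 -0.00240574 -0.00054934  0.00041698  0.00470121]
```

Run:
```python
from h import *
print(bot.hand_in()); swing(step=2)
```

```text
the job is handed in; nothing more can be done
None
the job is handed in; nothing more can be done
```

The job is handed in at about 30 s, within the 67 s limit. The gripper is still holding the screw head, backed off about a quarter turn. No verdict came back.

- **Block:** it went into the well with no contact force and dropped the last 1–2 mm when released. Its top face then matched the predicted seated outline to within about a pixel in the scene camera.
- **Hold-down arm:** I gripped the screw head and swung it round to the stop, which I judged by the arm no longer moving when pushed. The last picture shows it over the block.
- **Thumbscrew:** I turned it clockwise until the twisting moment jumped from about 0 to 0.53 N m after roughly 155–165°. The head slipped a little in the grip at the seat. I took the zero point where that moment dropped away on reversing, then backed off about 90° (wrist angle −56.5° to 33.8°).
- **Final state:** the head is gripped with the opening at 28–29 mm and a 35 N set force. The joints are still.

**Not confirmed:**
- The final screw angle comes from wrist angle and moment only, because the gripper hid the head's mark. I estimate the error at a few degrees.
- The gripper ended about 4 mm off the head's expected centre, giving a computed arm angle near −3°. The arm cannot pass its stop, so I put this down to the grip shifting on the head.
- The tool drifted up to about 3° out of vertical during moves and was under 1° at the end.
- The last picture shows the yellow bottle standing. I did not check the dropper bottle or the timer again at the end.

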